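Shut and lock the ingredient canisters

TASK

The low canister has been left open: swing its lid over and press the front edge down until it snaps fully shut, and only then fold its locking lever flat until that snaps home too (a lever locked early spreads the seal and spoils it). The tall canister is shut but not locked, so fold its lever down until it snaps home as well. Leave both canisters standing where they are, and do not disturb the bottles and the beaker.

Things in the scene. Friction and masses are not known exactly. Their poses are not given: they have to be found in the camera images.
- low_canister: the low canister: loose, clear plastic, full, about 1.6 kg; 150 mm long (its x), 110 mm wide (its y), 105 mm high to the rim, with a hinged white lid and a grey locking lever on it. Origin: centre of its underside. Its -x end is the front (catch side, more or less towards the robot), the lid's hinge is at the +x end; z up.
- low_lid (a joint): angle of the lid, rad: 0 = fully shut, grows as its front edge swings up and back (1.57 = upright, stop at 2.05). Stiff hinge: it stays where left (0.03 to 0.27 N m swings it). Coming down it rests proud on its catch at about 0.07 (front edge 11 mm high); 7 to 10 N straight down on the front border snaps it home to 0, where the catch holds it.
- low_lid_hinge (a point): middle of the lid's hinge axis, 73 mm behind the canister's centre, 111 mm above the bench. Axes turn with the lid: -x along the lid to its front edge, z out of its top, y along the hinge. Lid 118 mm wide, reaching 151 mm from the hinge; a raised border, top 21 mm above the hinge axis, surrounds the lever's 46 mm wide recess; the front border lies 129 to 151 mm from the hinge.
- low_lid_front (a point): middle of the top of the lid's front border, 140 mm from the hinge axis: the place to press the lid. Axes as the lid's. A 5 mm thick tongue hangs down in front of the border.
- low_lever (a joint): angle of the locking lever to the lid, rad: 0 = folded flat into the recess and locked, 1.57 = at right angles to the lid (stop at 1.75). It stays where left (about 0.03 N m swings it). Folding forward it meets its stud at about 0.14; 7 to 10 N straight down on its tip snaps it home to 0, where the stud holds it.
- low_lever_pin (a point): middle of the lever's pin, on the lid, 42 mm in front of the lid's hinge axis and 20 mm above it. Axes turn with the lever: -x from the pin to the tip, z the side that faces up when folded, y along the pin. The lever is a grey loop handle 38 mm wide, 8 mm thick, reaching 82 mm from the pin, with a 20 mm wide hole.
- low_lever_tip (a point): middle of the outer (z) face of the pad at the lever's tip, 67 mm from the pin and 9 mm above its axis: the place to press it. Pad 23 mm long, 38 mm wide, 13 mm thick; folded, it stands 8 mm above the lid's border. Axes as the lever's.
- tall_canister: the tall canister: loose, clear plastic, full, about 1.5 kg; 150 mm long (its x), 110 mm wide (its y), 155 mm high to the rim, with a hinged white lid and a grey locking lever on it. Origin: centre of its underside. Its -x end is the front (catch side, more or less towards the robot), the lid's hinge is at the +x end; z up.
- tall_lid (a joint): angle of the lid, rad: 0 = fully shut, grows as its front edge swings up and back (1.57 = upright, stop at 2.05). Stiff hinge: it stays where left (0.03 to 0.27 N m swings it). Coming down it rests proud on its catch at about 0.07 (front edge 11 mm high); 7 to 10 N straight down on the front border snaps it home to 0, where the catch holds it.
- tall_lid_hinge (a point): middle of the lid's hinge axis, 73 mm behind the canister's centre, 161 mm above the bench. Axes turn with the lid: -x along the lid to its front edge, z out of its top, y along the hinge. Lid 118 mm wide, reaching 151 mm from the hinge; a raised border, top 21 mm above the hinge axis, surrounds the lever's 46 mm wide recess; the front border lies 129 to 151 mm from the hinge.
- tall_lid_front (a point): middle of the top of the lid's front border, 140 mm from the hinge axis: the place to press the lid. Axes as the lid's. A 5 mm thick tongue hangs down in front of the border.
- tall_lever (a joint): angle of the locking lever to the lid, rad: 0 = folded flat into the recess and locked, 1.57 = at right angles to the lid (stop at 1.75). It stays where left (about 0.03 N m swings it). Folding forward it meets its stud at about 0.14; 7 to 10 N straight down on its tip snaps it home to 0, where the stud holds it.
- tall_lever_pin (a point): middle of the lever's pin, on the lid, 42 mm in front of the lid's hinge axis and 20 mm above it. Axes turn with the lever: -x from the pin to the tip, z the side that faces up when folded, y along the pin. The lever is a grey loop handle 38 mm wide, 8 mm thick, reaching 82 mm from the pin, with a 20 mm wide hole.
- tall_lever_tip (a point): middle of the outer (z) face of the pad at the lever's tip, 67 mm from the pin and 9 mm above its axis: the place to press it. Pad 23 mm long, 38 mm wide, 13 mm thick; folded, it stands 8 mm above the lid's border. Axes as the lever's.
- bottle_0: bystander: capped bottle of brown drink, 165 mm high, 72 mm across, 0.6 kg; origin at the centre of its underside
- bottle_1: bystander: a second such bottle, same size and origin
- beaker: bystander: open steel beaker, 105 mm high, 90 mm across; origin at the centre of its underside
Not all that is in view belongs to the job. What is shaped like the low_canister but orange or purple is not meant.

How it is judged:
By the outcome, as a careful person would: the job done as asked, in the order asked, and still so for the second after the job is handed in, with the robot touching nothing.
It also fails if it takes over 67 s, if anything falls off the work surface, if the arm or the gripper's body presses on something with over 40 N, if the wrist force passes 120 N, or if a joint passes its speed limit or range.

ROBOT

A 7-joint arm with a two-finger parallel gripper is mounted at the origin on the work surface. World frame = base frame: x ahead of the robot, y to its left, z up, the work surface at z = 0. Lengths are in m, angles in rad, forces in N, time in s.
With the tool pointing down it reaches from about 0.425 to 0.925 m from the base axis. Payload 6.8 kg.
Tool frame: the origin (TCP) lies midway between the tips of the shut fingers; the grasp point (between the pads) lies 19 mm behind it; z points along the fingers, y is the line along which they close (so a half turn about z gives the same grasp; the last joint's range is limited). The gripper opens to 85 mm and grips with 20 to 120 N. Pads are 22 mm wide; open, the fingers measure 114 mm over their backs; the gripper's body (76 mm by 85 mm) begins 54 mm behind the grasp point. The pads swing forward as they close: fully open they stand 13 mm farther back than shut.
Start: joints at [1.023, 0.477, 0.022, 1.555, -0.011, 1.109, -0.083], TCP at [0.287, -0.611, 0.231] pointing down, gripper open.
Joint ranges: [-2.96, 2.96], [-0.34, 2.1], [-1.41, 1.46], [0.24, 2.44], [-1.37, 4.51], [0.17, 1.92], [-2.96, 2.96]. Speed limits (rad/s): [2.39, 2.39, 3.14, 3.14, 3.14, 3.14, 3.14].

INTERFACE

Orientations are given as a unit quaternion [w, x, y, z].
In Python, from station import bot gives the robot as it stands.
- The arm moves only by the tool jog_arm, never from a script. Its argument "rows" is a list of rows, each an object of numbers: "fingers": the finger opening in mm, from 0 to 85.4; "x", "y", "z": the shift along the tool's x, y, z in mm; "ax", "ay", "az": the turn, a rotation vector about the tool's x, y, z in degrees. A call has exactly 8 rows; each row shifts and turns the commanded pose from where the row before left it, along the tool's axes as they then stand; what a row does not reach is not made up. A row lasts 1/10 s, in which the tool goes at most 50 mm and 8.59 degrees, less where a joint would pass 70% of its speed; a pose out of reach is approached as far as the arm can. A call with a gripper value outside its range is refused whole. The fingers move at their own pace and stop on an object; "force" is the grip in N (left out, the last holds). Time passes only in rows, so rows that do not move let the fingers close, or fill a call up. It gives the time, the measured TCP pose, the force, the opening and the grip force at its end, in the units of the state.
- bot.get_obs(): the state, without advancing time (a new reading comes with each control period).
- bot.read_camera(name): name is "scene" or "top" or "wrist"; returns a dict with "pixels" (480x640x3 uint8, red, green, blue), "vertical_fov" (degrees; the focal length in pixels is half the picture's height over the tangent of half this angle, whatever the lens; pixels are square), "cx", "cy" (the principal point, pixels), "world_from_camera" (4x4, takes a point from camera to world coordinates). Camera axes: x right, y down, z forward; pixel columns grow to the right and rows downward; lengths in m; the calibration is good to about 2 mm. A picture is of the moment at which its call begins. There is no depth.
- bot.hand_in(): hands the job in; it is judged then, once.
The state is a dict: "t": time; "q": joint angles; "joint_vel": joint speeds; "joint_torque": joint torques, N m; "eef_pos": TCP position; "tool_rot": TCP orientation; "contact_force": force on the tool from outside, world axes, zero at the start; "torque": the same for the moment, N m; "gripper_width": opening from 0.0 (shut) to 1.0 (fully open); "grasp_force": force on a finger pad.
Only numpy, scipy, OpenCV 4.12 (cv2) and the standard library are available. Lean on these libraries where they do the work, as an engineer would, in place of code of your own. Each camera call takes 0.05 s, during which the arm holds its last target. There are 200 camera calls.

## Working session

There is one attempt and no reset: what is moved stays moved. The work goes in short steps, Python scripts to look and compute and a tool call to move; the robot and the scene stay as the last step left them, time stands still between calls to the robot, and variables do not carry over. Pictures are saved under pics/ and viewed, at most 10 in all, crops included, and the job is handed in when it is done.

Besides the shell and the picture viewer there is one more tool, called after "Emit:" in YAML: its name, and indented under it one key for each argument. jog_arm: Moves the arm, as the interface text tells. Its arguments: {"type":"object","properties":{"rows":{"type":"array","items":{"type":"object","properties":{"fingers":{"type":"number"},"x":{"type":"number"},"y":{"type":"number"},"z":{"type":"number"},"ax":{"type":"number"},"ay":{"type":"number"},"az":{"type":"number"}}}},"force":{"type":"number"}},"required":["rows"]}

```bash
ls; mkdir -p pics; cat > h.py <<'E'
import numpy as np, cv2
from station import bot
def cam(n,save=None):
    c=bot.read_camera(n); im=np.ascontiguousarray(c["pixels"][:,:,::-1])
    if save: cv2.imwrite("pics/"+save,im)
    f=240/np.tan(np.radians(c["vertical_fov"])/2); c["f"]=f; c["im"]=im
    return c
def ray(c,u,v):
    T=np.array(c["world_from_camera"]); d=T[:3,:3]@np.array([(u-c["cx"])/c["f"],(v-c["cy"])/c["f"],1]); return T[:3,3],d
def onz(c,u,v,z):
    o,d=ray(c,u,v); return o+d*(z-o[2])/d[2]
def proj(c,p):
    T=np.array(c["world_from_camera"]); q=T[:3,:3].T@(np.array(p)-T[:3,3]); return c["cx"]+c["f"]*q[0]/q[2],c["cy"]+c["f"]*q[1]/q[2]
def cross(c1,p1,c2,p2):
    o1,d1=ray(c1,*p1);o2,d2=ray(c2,*p2)
    A=np.c_[d1,-d2];s=np.linalg.lstsq(A,o2-o1,rcond=None)[0]
    a=o1+s[0]*d1;b=o2+s[1]*d2
    return (a+b)/2,np.linalg.norm(a-b)
E
python3 - <<'E'
from h import *
import pickle
D={}
for n in ("top","scene"):
    c=cam(n,n+"0.png"); D[n]=c; print(n,c["f"],c["cx"],c["cy"],np.round(c["world_from_camera"],3).tolist())
pickle.dump(D,open("d0.pkl","wb"))
o=bot.get_obs();print(o["t"],o["eef_pos"],o["tool_rot"],o["contact_force"])
E
```

```text
pics
top 527.6199589271561 325.19630249422363 235.8864686817883 [[0.028, -0.994, 0.103, 0.41], [-1.0, -0.028, 0.006, -0.009], [-0.003, -0.103, -0.995, 1.27], [0.0, 0.0, 0.0, 1.0]]
scene 523.7604688802086 318.833746054713 239.43472617936555 [[-0.706, 0.445, -0.551, 1.089], [0.708, 0.445, -0.548, 0.577], [0.002, -0.777, -0.629, 0.79], [0.0, 0.0, 0.0, 1.0]]
0.1 [ 0.28718158 -0.61027757  0.23041197] [-8.00694918e-04  9.75913297e-01  2.18157149e-01 -2.31388863e-04] [ 0.61317013 -0.03922044  0.56977035]
```

View pics/top0.png

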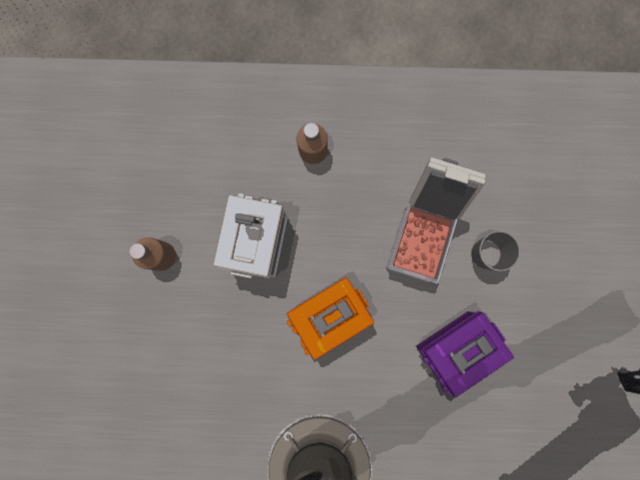

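View pics/scene0.png

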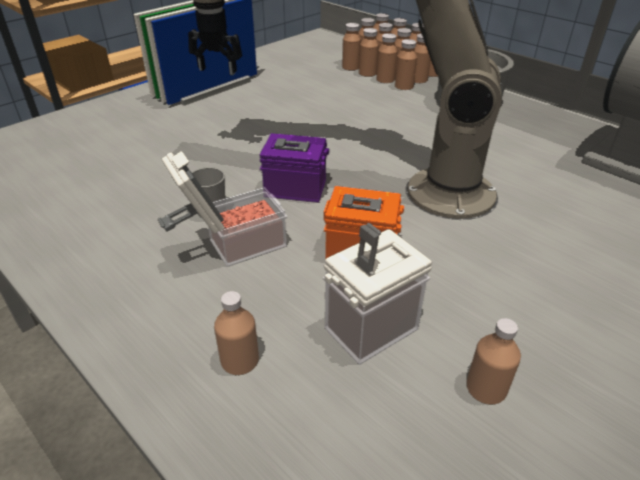

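Top view: the low canister is the open clear body at (425,245), with its lid leaning back to (450,185). The tall one is the white lid at (250,236). The look-alikes are orange (331,318) and purple (465,352), and neither is meant. The bottles are at (313,145) and (150,253), and the beaker is at (495,251). I'll check this choice in one close crop.

```bash
python3 - <<'E'
from h import *
import pickle
D=pickle.load(open("d0.pkl","rb"))
t=D["top"]["im"]
a=cv2.resize(t[150:300,380:500],None,fx=4,fy=4,interpolation=cv2.INTER_CUBIC)[:600,:400]
b=cv2.resize(t[170:290,205:305],None,fx=4,fy=4,interpolation=cv2.INTER_CUBIC)
b=cv2.copyMakeBorder(b,0,600-b.shape[0],0,400-b.shape[1],cv2.BORDER_CONSTANT)
cv2.imwrite("pics/crop1.png",np.hstack([cv2.resize(a,(400,600)) if a.shape[1]!=400 else a,b])[:, :800])
print(a.shape)
E
```

```text
(600, 400, 3)
```

View pics/crop1.png

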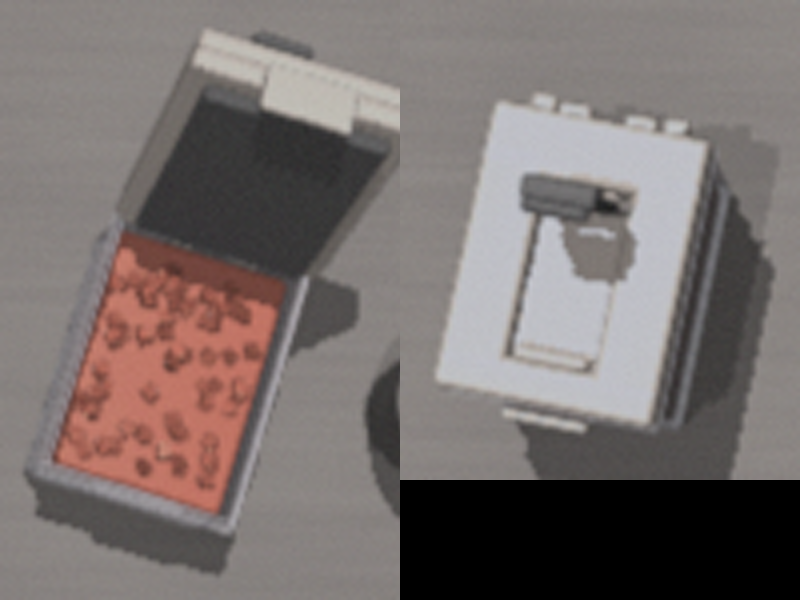

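The crop confirms the choice. On the left is the clear open canister with its lid up, with rim corners at (387,267), (438,281), (409,206) and (455,219). On the right is the tall canister, lid shut and lever upright, with lid corners at (229,195), (282,206), (214,265) and (269,277).

```bash
python3 - <<'E'
from h import *
import pickle
D=pickle.load(open("d0.pkl","rb")); c=D["top"]; s=D["scene"]
L=lambda x,y:(380+x/4,150+y/4)
T=lambda x,y:(205+(x-400)/4,170+y/4)
low=[onz(c,*L(*p),0.105) for p in [(30,470),(232,528),(118,225),(300,278)]]
tall=[onz(c,*T(*p),0.182) for p in [(437,382),(655,428),(497,100),(708,143)]]
for n,(fl,fr,rl,rr) in (("low",low),("tall",tall)):
    n2=np.linalg.norm
    ax=((rl-fl)+(rr-fr)); ax/=n2(ax)
    print(n,"sides",n2(rl-fl),n2(rr-fr),"widths",n2(fl-fr),n2(rl-rr),"yaw x",np.degrees(np.arctan2(ax[1],ax[0])),"yaw from front",np.degrees(np.arctan2((fl-fr)[1],(fl-fr)[0]))-90,np.degrees(np.arctan2((rl-rr)[1],(rl-rr)[0]))-90)
    print(" frontmid",(fl+fr)/2,"rearmid",(rl+rr)/2,"mean",(fl+fr+rl+rr)/4)
# scene check: project tall corners and low corners
print([np.round(proj(s,p)) for p in low],[np.round(proj(s,p)) for p in tall])
E
```

```text
low sides 0.14571565129470956 0.14448739164439678 widths 0.11510813868575705 0.10505793577952308 yaw x -16.78714038652074 yaw from front -14.447835342819658 -14.894676186696799
 frontmid [ 0.44984863 -0.19674055  0.105     ] rearmid [ 0.58868387 -0.23862338  0.105     ] mean [ 0.51926625 -0.21768197  0.105     ]
tall sides 0.15006190888809576 0.15052503806646794 widths 0.11519348066801317 0.11288340553375606 yaw x -8.765342703249717 yaw from front -10.23132228698475 -10.026185503819306
 frontmid [0.44441416 0.16824084 0.182     ] rearmid [0.59294797 0.14533858 0.182     ] mean [0.51868107 0.15678971 0.182     ]
[array([288., 210.]), array([265., 186.]), array([226., 228.]), array([208., 203.])] [array([431., 259.]), array([388., 226.]), array([365., 294.]), array([325., 257.])]
```

```bash
python3 - <<'E'
from h import *
t=cv2.imread("pics/scene0.png")
a=cv2.resize(t[140:265,150:290],None,fx=4,fy=4,interpolation=cv2.INTER_CUBIC)[:500,:400]
a=cv2.resize(t[145:265,155:285],(400,369),interpolation=cv2.INTER_CUBIC)
b=cv2.resize(t[220:340,315:445],(400,369),interpolation=cv2.INTER_CUBIC)
cv2.imwrite("pics/crop2.png",np.hstack([a,b]))
E
```

```text
(no output)
```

View pics/crop2.png

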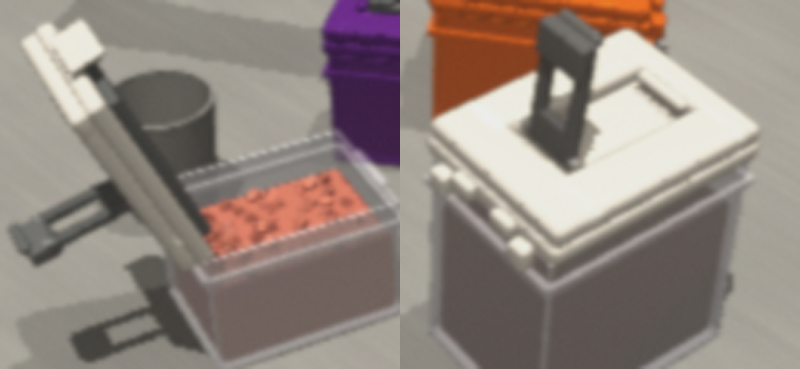

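```bash
cat >> h.py <<'E'
def go(p,yaw):
    "shift in tool mm + turn about tool z needed (tool pointing down)"
    from scipy.spatial.transform import Rotation as R
    o=bot.get_obs(); q=o["tool_rot"]; Rm=R.from_quat([q[1],q[2],q[3],q[0]]).as_matrix()
    d=(np.array(p)-o["eef_pos"])*1000
    cur=np.degrees(np.arctan2(Rm[1,0],Rm[0,0]))
    print("t %.2f"%o["t"],"pos",np.round(o["eef_pos"],4),"tilt",np.round(Rm[:,2],3),"yaw",round(cur,1),"shift",np.round(Rm.T@d,1),"dyaw(tool az)",round(-(yaw-cur),1),"F",np.round(o["contact_force"],1))
LY=-16.; TY=-9.3
def ax(y): a=np.radians(y); return np.array([np.cos(a),np.sin(a),0]),np.array([-np.sin(a),np.cos(a),0])
LH=np.array([.592,-.2375,.111]); TH=np.array([.5936,.1452,.161])
def lowp(along,normal,side=0,th=0):
    x,y=ax(LY); return LH+(-along*np.cos(th)+normal*np.sin(th))*x+np.array([0,0,along*np.sin(th)+normal*np.cos(th)])+side*y
E
python3 - <<'E'
from h import *
import pickle
D=pickle.load(open("d0.pkl","rb")); c=D["top"]; s=D["scene"]
k=3.077
L=lambda x,y:(380+x/4,150+y/4)
S=lambda x,y:(155+x/k,145+y/k)
p,e=cross(c,L(205,35),s,S(75,120)); print("lid front corner +y",p,e)
x,y=ax(LY); r=p-LH; print("local",r@x,r@y,r[2])
for th in (1.7,1.8,1.9,2.0):
    print(th,lowp(.151,.021,.059,th),[np.round((np.array(proj(c,lowp(.151,.021,sd,th)))-[380,150])*4) for sd in(.059,-.059)],[np.round((np.array(proj(s,lowp(.151,.021,sd,th)))-[155,145])*k) for sd in(.059,-.059)])
print("beaker",onz(c,495,251,.05),"bottles",onz(c,313,130,.165),onz(c,138,252,.165))
go([.70,-.27,.30],LY)
# tall lever
print("tall lever tip top view",onz(c,205+155/4,170+190/4,.255), "pin pred",TH-ax(TY)[0]*.042)
E
```

```text
lid front corner +y [ 0.67701836 -0.20947098  0.24043219] 0.0008481869778714611
local 0.07399904411562007 0.05037746045543915 0.1294321870364683
1.7 [ 0.64698269 -0.19188836  0.25803565] [array([176.,  85.]), array([409., 157.])] [array([128.,  88.]), array([70.,  7.])]
1.8 [ 0.66089968 -0.195879    0.25327975] [array([183.,  59.]), array([414., 131.])] [array([107., 101.]), array([51., 18.])]
1.9 [ 0.67429073 -0.19971882  0.24710223] [array([188.,  36.]), array([418., 107.])] [array([ 87., 115.]), array([32., 31.])]
2.0 [ 0.68702206 -0.20336947  0.23956483] [array([193.,  15.]), array([421.,  85.])] [array([ 68., 131.]), array([14., 46.])]
beaker [ 0.51197917 -0.39536481  0.05      ] bottles [0.75235989 0.03069868 0.165     ] [0.47915161 0.39030592 0.165     ]
t 0.10 pos [ 0.2872 -0.6103  0.2304] tilt [-0.001  0.001 -1.   ] yaw 25.2 shift [ 518.4 -132.2  -69.4] dyaw(tool az) 41.2 F [ 0.6 -0.   0.6]
tall lever tip top view [0.54635482 0.15657927 0.255     ] pin pred [0.55215206 0.15198736 0.161     ]
```

Emit:
jog_arm:
  rows:
    - {"fingers":0,"az":8.2,"z":-14}
    - {"fingers":0,"az":8.2,"z":-14}
    - {"fingers":0,"az":8.2,"z":-14}
    - {"fingers":0,"az":8.2,"z":-14}
    - {"fingers":0,"az":8.2,"z":-14}
    - {"fingers":0}
    - {"fingers":0}
    - {"fingers":0}

```text
invalid input
```

Emit:
jog_arm:
  rows:
    - {"fingers":0,"x":0,"y":0,"z":-14,"ax":0,"ay":0,"az":8.2}
    - {"fingers":0,"x":0,"y":0,"z":-14,"ax":0,"ay":0,"az":8.2}
    - {"fingers":0,"x":0,"y":0,"z":-14,"ax":0,"ay":0,"az":8.2}
    - {"fingers":0,"x":0,"y":0,"z":-14,"ax":0,"ay":0,"az":8.2}
    - {"fingers":0,"x":0,"y":0,"z":-14,"ax":0,"ay":0,"az":8.2}
    - {"fingers":0,"x":0,"y":0,"z":0,"ax":0,"ay":0,"az":0}
    - {"fingers":0,"x":0,"y":0,"z":0,"ax":0,"ay":0,"az":0}
    - {"fingers":0,"x":0,"y":0,"z":0,"ax":0,"ay":0,"az":0}
  force: 20

```text
t: 0.9
eef_pos: [0.2872, -0.6102, 0.3]
tool_rot: [-0.001, 0.991, -0.136, -0.001]
contact_force: [0.5, -1.0, 0.4]
gripper_width: 0.001
grasp_force: 0.0
```

Emit:
jog_arm:
  rows:
    - {"fingers":0,"x":20,"y":-30,"z":0,"ax":0,"ay":0,"az":0}
    - {"fingers":0,"x":26.6,"y":-40,"z":0,"ax":0,"ay":0,"az":0}
    - {"fingers":0,"x":26.6,"y":-40,"z":0,"ax":0,"ay":0,"az":0}
    - {"fingers":0,"x":26.6,"y":-40,"z":0,"ax":0,"ay":0,"az":0}
    - {"fingers":0,"x":26.6,"y":-40,"z":0,"ax":0,"ay":0,"az":0}
    - {"fingers":0,"x":26.6,"y":-40,"z":0,"ax":0,"ay":0,"az":0}
    - {"fingers":0,"x":26.6,"y":-40,"z":0,"ax":0,"ay":0,"az":0}
    - {"fingers":0,"x":26.6,"y":-40,"z":0,"ax":0,"ay":0,"az":0}

```text
t: 1.7
eef_pos: [0.571, -0.3671, 0.3003]
tool_rot: [-0.0, 0.991, -0.137, -0.001]
contact_force: [1.7, -0.2, 0.1]
gripper_width: 0.001
grasp_force: 0.0
```

```bash
python3 - <<'E'
from h import *
x,y=ax(LY); p=LH+.100*x; p[2]=.215
go(p,LY); print(p)
E
```

```text
t 1.70 pos [ 0.571  -0.3671  0.3003] tilt [-0.001  0.001 -1.   ] yaw -15.7 shift [  85.3 -129.9   85.2] dyaw(tool az) 0.3 F [ 1.7 -0.2  0.1]
[ 0.68812617 -0.26506374  0.215     ]
```

Emit:
jog_arm:
  rows:
    - {"fingers":0,"x":25,"y":-39,"z":0,"ax":0,"ay":0,"az":0}
    - {"fingers":0,"x":25,"y":-39,"z":0,"ax":0,"ay":0,"az":0}
    - {"fingers":0,"x":25,"y":-37,"z":0,"ax":0,"ay":0,"az":0}
    - {"fingers":0,"x":10,"y":-15,"z":10,"ax":0,"ay":0,"az":0}
    - {"fingers":0,"x":0,"y":0,"z":25,"ax":0,"ay":0,"az":0}
    - {"fingers":0,"x":0,"y":0,"z":25,"ax":0,"ay":0,"az":0}
    - {"fingers":0,"x":0,"y":0,"z":25,"ax":0,"ay":0,"az":0}
    - {"fingers":0,"x":0,"y":0,"z":0,"ax":0,"ay":0,"az":0}

```text
t: 2.5
eef_pos: [0.6843, -0.2663, 0.2107]
tool_rot: [-0.001, 0.991, -0.137, -0.005]
contact_force: [-0.5, -0.0, -0.5]
gripper_width: 0.001
grasp_force: 0.0
```

```bash
python3 - <<'E'
from h import *
x,y=ax(LY)
# path TCP for lid angle th: bottom-front corner of finger (11 mm ahead) on face at along=r
go(LH,LY); o=bot.get_obs(); print("local TCP",(o["eef_pos"]-LH)@x*1e3,(o["eef_pos"]-LH)@y*1e3)
for th in (1.92,1.7,1.5,1.3,1.1,.9,.7,.5,.3,.15,.07):
    # keep TCP 11mm normal-ish offset, along 135
    p=np.array([-.138*np.cos(th)+.021*np.sin(th)+.011*np.sin(th), .138*np.sin(th)+.021*np.cos(th)])
    print(th,np.round(p*1e3,0),"z",round((p[1]+.111)*1e3))
a=cam("top")["im"][100:300,340:540]; b=cam("scene")["im"][110:290,120:320]
cv2.imwrite("pics/m1.png",np.hstack([cv2.resize(a,(400,400)),cv2.resize(b,(400,400))]))
E
```

```text
t 2.50 pos [ 0.6843 -0.2663  0.2107] tilt [-0.009  0.003 -1.   ] yaw -15.7 shift [-95.7  -2.6 100.6] dyaw(tool az) 0.3 F [-0.5 -0.  -0.5]
local TCP 96.60522674375028 -2.215520162990906
1.92 [ 77. 122.] z 233
1.7 [ 50. 134.] z 245
1.5 [ 22. 139.] z 250
1.3 [ -6. 139.] z 250
1.1 [-34. 133.] z 244
0.9 [-61. 121.] z 232
0.7 [-85. 105.] z 216
0.5 [-106.   85.] z 196
0.3 [-122.   61.] z 172
0.15 [-132.   41.] z 152
0.07 [-135.   31.] z 142
```

View pics/m1.png

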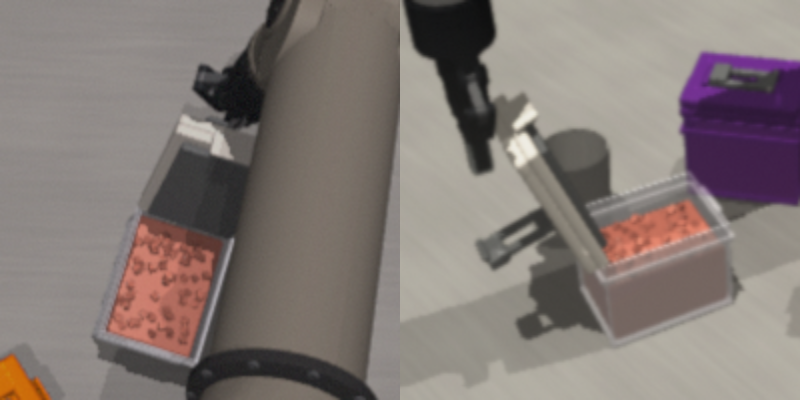

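Left, top view: the lid is still leaning back and the fingertips are near (215,85). Right, scene view: the closed fingers at (480,160) stand behind the lid's front border at (525,150), clear of the lever. Next I push the lid forward.

Emit:
jog_arm:
  rows:
    - {"fingers":0,"x":-16,"y":0,"z":-4,"ax":0,"ay":0,"az":0}
    - {"fingers":0,"x":-15,"y":0,"z":-7,"ax":0,"ay":0,"az":0}
    - {"fingers":0,"x":-15,"y":0,"z":-8,"ax":0,"ay":0,"az":0}
    - {"fingers":0,"x":-14,"y":0,"z":-6,"ax":0,"ay":0,"az":0}
    - {"fingers":0,"x":-14,"y":0,"z":-3,"ax":0,"ay":0,"az":0}
    - {"fingers":0,"x":-14,"y":0,"z":-2,"ax":0,"ay":0,"az":0}
    - {"fingers":0,"x":-14,"y":0,"z":0,"ax":0,"ay":0,"az":0}
    - {"fingers":0,"x":-14,"y":0,"z":1,"ax":0,"ay":0,"az":0}

```text
t: 3.4
eef_pos: [0.5766, -0.2357, 0.2479]
tool_rot: [0.0, 0.991, -0.137, 0.002]
contact_force: [1.4, 0.2, -0.3]
gripper_width: 0.002
grasp_force: 0.5
```

```bash
python3 - <<'E'
from h import *
x,y=ax(LY)
go(LH,LY); o=bot.get_obs(); print("local TCP",(o["eef_pos"]-LH)@x*1e3,(o["eef_pos"]-LH)@y*1e3)
E
```

```text
t 3.40 pos [ 0.5766 -0.2357  0.2479] tilt [ 0.005 -0.001 -1.   ] yaw -15.8 shift [ 14.6  -2.4 137. ] dyaw(tool az) 0.2 F [ 1.4  0.2 -0.3]
local TCP -15.282028484910521 -2.489630950612991
```

Emit:
jog_arm:
  rows:
    - {"fingers":0,"x":-15,"y":0,"z":0,"ax":0,"ay":0,"az":0}
    - {"fingers":0,"x":-14,"y":0,"z":5,"ax":0,"ay":0,"az":0}
    - {"fingers":0,"x":-13,"y":0,"z":7,"ax":0,"ay":0,"az":0}
    - {"fingers":0,"x":-13,"y":0,"z":8,"ax":0,"ay":0,"az":0}
    - {"fingers":0,"x":-11,"y":0,"z":8,"ax":0,"ay":0,"az":0}
    - {"fingers":0,"x":-11,"y":0,"z":10,"ax":0,"ay":0,"az":0}
    - {"fingers":0,"x":-10,"y":0,"z":10,"ax":0,"ay":0,"az":0}
    - {"fingers":0,"x":-8,"y":0,"z":12,"ax":0,"ay":0,"az":0}

```text
t: 4.2
eef_pos: [0.4854, -0.2099, 0.1873]
tool_rot: [0.0, 0.991, -0.137, 0.002]
contact_force: [-0.6, -0.4, 0.9]
gripper_width: -0.005
grasp_force: 0.2
```

```bash
python3 - <<'E'
from h import *
x,y=ax(LY)
go(LH,LY); o=bot.get_obs(); print("local TCP",(o["eef_pos"]-LH)@x*1e3,(o["eef_pos"]-LH)@y*1e3)
E
```

```text
t 4.20 pos [ 0.4854 -0.2099  0.1873] tilt [ 0.004 -0.001 -1.   ] yaw -15.8 shift [109.8  -2.5  76.8] dyaw(tool az) 0.2 F [-0.6 -0.4  0.9]
local TCP -110.11818069694036 -2.8392372198767637
```

Emit:
jog_arm:
  rows:
    - {"fingers":0,"x":-8,"y":0,"z":10,"ax":0,"ay":0,"az":0}
    - {"fingers":0,"x":-7,"y":0,"z":10,"ax":0,"ay":0,"az":0}
    - {"fingers":0,"x":-6,"y":0,"z":10,"ax":0,"ay":0,"az":0}
    - {"fingers":0,"x":-4,"y":0,"z":6,"ax":0,"ay":0,"az":0}
    - {"fingers":0,"x":-2,"y":0,"z":4,"ax":0,"ay":0,"az":0}
    - {"fingers":0,"x":0,"y":0,"z":2,"ax":0,"ay":0,"az":0}
    - {"fingers":0,"x":0,"y":0,"z":0,"ax":0,"ay":0,"az":0}
    - {"fingers":0,"x":0,"y":0,"z":0,"ax":0,"ay":0,"az":0}

```text
t: 5.0
eef_pos: [0.4589, -0.202, 0.1435]
tool_rot: [0.0, 0.991, -0.137, 0.0]
contact_force: [-0.4, 0.2, 0.2]
gripper_width: -0.004
grasp_force: 0.0
```

```bash
python3 - <<'E'
from h import *
x,y=ax(LY)
go(LH,LY); o=bot.get_obs(); print("local TCP",(o["eef_pos"]-LH)@x*1e3,(o["eef_pos"]-LH)@y*1e3)
E
```

```text
t 5.00 pos [ 0.4589 -0.202   0.1435] tilt [ 0.001 -0.    -1.   ] yaw -15.8 shift [137.7  -2.1  32.6] dyaw(tool az) 0.2 F [-0.4  0.2  0.2]
local TCP -137.7377189509473 -2.5907840512884395
```

Emit:
jog_arm:
  rows:
    - {"fingers":0,"x":-1,"y":0,"z":2,"ax":0,"ay":0,"az":0}
    - {"fingers":0,"x":-1,"y":0,"z":2,"ax":0,"ay":0,"az":0}
    - {"fingers":0,"x":0,"y":0,"z":2,"ax":0,"ay":0,"az":0}
    - {"fingers":0,"x":0,"y":0,"z":2,"ax":0,"ay":0,"az":0}
    - {"fingers":0,"x":0,"y":0,"z":2,"ax":0,"ay":0,"az":0}
    - {"fingers":0,"x":0,"y":0,"z":2,"ax":0,"ay":0,"az":0}
    - {"fingers":0,"x":0,"y":0,"z":1,"ax":0,"ay":0,"az":0}
    - {"fingers":0,"x":0,"y":0,"z":0,"ax":0,"ay":0,"az":0}

```text
t: 5.8
eef_pos: [0.4567, -0.2014, 0.1316]
tool_rot: [-0.0, 0.99, -0.138, 0.0]
contact_force: [-5.0, 1.8, 16.2]
gripper_width: 0.001
grasp_force: 7.9
```

Emit:
jog_arm:
  rows:
    - {"fingers":0,"x":0,"y":0,"z":-10,"ax":0,"ay":0,"az":0}
    - {"fingers":0,"x":0,"y":0,"z":-30,"ax":0,"ay":0,"az":0}
    - {"fingers":0,"x":0,"y":0,"z":-45,"ax":0,"ay":0,"az":0}
    - {"fingers":0,"x":0,"y":0,"z":-45,"ax":0,"ay":0,"az":0}
    - {"fingers":0,"x":0,"y":0,"z":0,"ax":0,"ay":0,"az":0}
    - {"fingers":0,"x":0,"y":0,"z":0,"ax":0,"ay":0,"az":0}
    - {"fingers":0,"x":0,"y":0,"z":0,"ax":0,"ay":0,"az":0}
    - {"fingers":0,"x":0,"y":0,"z":0,"ax":0,"ay":0,"az":0}

```text
t: 6.6
eef_pos: [0.4556, -0.2011, 0.2589]
tool_rot: [-0.0, 0.991, -0.137, -0.001]
contact_force: [0.9, 0.5, -0.7]
gripper_width: -0.004
grasp_force: 0.0
```

```bash
python3 - <<'E'
from h import *
import pickle
x,y=ax(LY)
go(LH,LY)
w=cam("wrist");s=cam("scene"); pickle.dump((w,s),open("d1.pkl","wb"))
b=cv2.resize(s["im"][120:280,140:300],(480,480),interpolation=cv2.INTER_CUBIC)
for sd in(.059,-.059):
  for al in (0,.151):
    for th in (0,.07): print(sd,al,th,(np.array(proj(s,lowp(al,.021,sd,th)))-[140,120])*3)
cv2.imwrite("pics/m2.png",np.hstack([cv2.resize(w["im"],(320,240)).repeat(1,0) if 0 else cv2.copyMakeBorder(cv2.resize(w["im"],(320,240)),0,240,0,0,cv2.BORDER_CONSTANT),b]))
E
```

```text
t 6.60 pos [ 0.4556 -0.2011  0.2589] tilt [-0.003  0.001 -1.   ] yaw -15.8 shift [141.6  -2.1 147.5] dyaw(tool az) 0.2 F [ 0.9  0.5 -0.7]
0.059 0 0 [251.8838896  301.33303677]
0.059 0 0.07 [249.90362812 302.00598227]
0.059 0.151 0 [446.06305181 241.39320147]
0.059 0.151 0.07 [443.30566289 230.19679753]
-0.059 0 0 [194.52063358 218.32943015]
-0.059 0 0.07 [192.6498478  218.91938973]
-0.059 0.151 0 [378.7391448  166.14407301]
-0.059 0.151 0.07 [375.7602567  155.23087222]
```

View pics/m2.png

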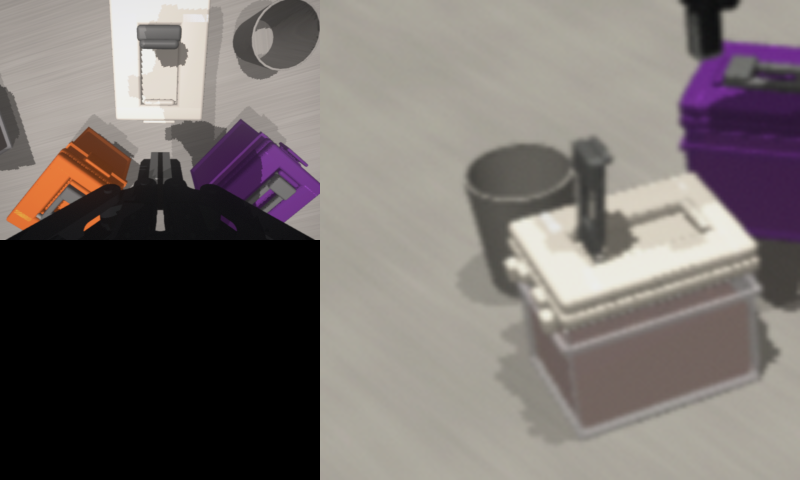

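Wrist view: lid flat and lever upright at (158,35). Scene crop: the lid corners at (758,238) and (572,306) match the shut prediction, not the proud one. Pressing also ended at z 0.1316 with 16 N, which is the shut height. Next is the low lever.

Emit:
jog_arm:
  rows:
    - {"fingers":0,"x":30,"y":-1,"z":0,"ax":0,"ay":0,"az":0}
    - {"fingers":0,"x":45,"y":-1,"z":0,"ax":0,"ay":0,"az":0}
    - {"fingers":0,"x":45,"y":0,"z":0,"ax":0,"ay":0,"az":0}
    - {"fingers":0,"x":28,"y":0,"z":0,"ax":0,"ay":0,"az":0}
    - {"fingers":0,"x":0,"y":0,"z":20,"ax":0,"ay":0,"az":0}
    - {"fingers":0,"x":0,"y":0,"z":30,"ax":0,"ay":0,"az":0}
    - {"fingers":0,"x":0,"y":0,"z":17,"ax":0,"ay":0,"az":0}
    - {"fingers":0,"x":0,"y":0,"z":0,"ax":0,"ay":0,"az":0}

```text
t: 7.5
eef_pos: [0.5973, -0.2389, 0.1894]
tool_rot: [-0.001, 0.991, -0.137, -0.004]
contact_force: [-0.0, 0.4, 0.3]
gripper_width: -0.005
grasp_force: 0.0
```

```bash
python3 - <<'E'
from h import *
x,y=ax(LY)
go(LH,LY); o=bot.get_obs(); print("local TCP",(o["eef_pos"]-LH)@x*1e3,(o["eef_pos"]-LH)@y*1e3)
E
```

```text
t 7.50 pos [ 0.5973 -0.2389  0.1894] tilt [-0.007  0.002 -1.   ] yaw -15.8 shift [-4.9  0.1 78.4] dyaw(tool az) 0.2 F [-0.   0.4  0.3]
local TCP 5.471129435396259 0.08335401189747939
```

Emit:
jog_arm:
  rows:
    - {"fingers":0,"x":-14,"y":0,"z":-2,"ax":0,"ay":0,"az":0}
    - {"fingers":0,"x":-14,"y":0,"z":-2,"ax":0,"ay":0,"az":0}
    - {"fingers":0,"x":-17,"y":0,"z":0,"ax":0,"ay":0,"az":0}
    - {"fingers":0,"x":-14,"y":0,"z":3,"ax":0,"ay":0,"az":0}
    - {"fingers":0,"x":-13,"y":0,"z":5,"ax":0,"ay":0,"az":0}
    - {"fingers":0,"x":-12,"y":0,"z":7,"ax":0,"ay":0,"az":0}
    - {"fingers":0,"x":-10,"y":0,"z":10,"ax":0,"ay":0,"az":0}
    - {"fingers":0,"x":-9,"y":0,"z":10,"ax":0,"ay":0,"az":0}

```text
t: 8.3
eef_pos: [0.5006, -0.2118, 0.163]
tool_rot: [0.0, 0.991, -0.137, 0.001]
contact_force: [0.3, -0.2, 0.2]
gripper_width: 0.002
grasp_force: 0.2
```

```bash
python3 - <<'E'
from h import *
x,y=ax(LY)
go(LH,LY); o=bot.get_obs(); print("local TCP",(o["eef_pos"]-LH)@x*1e3,(o["eef_pos"]-LH)@y*1e3)
E
```

```text
t 8.30 pos [ 0.5006 -0.2118  0.163 ] tilt [ 0.002 -0.001 -1.   ] yaw -15.8 shift [94.8 -0.2 52.2] dyaw(tool az) 0.2 F [ 0.3 -0.2  0.2]
local TCP -94.90460987942747 -0.48045685555474227
```

Emit:
jog_arm:
  rows:
    - {"fingers":0,"x":-4,"y":0,"z":6,"ax":0,"ay":0,"az":0}
    - {"fingers":0,"x":-4,"y":0,"z":5,"ax":0,"ay":0,"az":0}
    - {"fingers":0,"x":-3,"y":0,"z":4,"ax":0,"ay":0,"az":0}
    - {"fingers":0,"x":0,"y":0,"z":3,"ax":0,"ay":0,"az":0}
    - {"fingers":0,"x":0,"y":0,"z":2,"ax":0,"ay":0,"az":0}
    - {"fingers":0,"x":0,"y":0,"z":2,"ax":0,"ay":0,"az":0}
    - {"fingers":0,"x":0,"y":0,"z":2,"ax":0,"ay":0,"az":0}
    - {"fingers":0,"x":0,"y":0,"z":0,"ax":0,"ay":0,"az":0}

```text
t: 9.1
eef_pos: [0.49, -0.2088, 0.1391]
tool_rot: [-0.0, 0.99, -0.138, 0.0]
contact_force: [-3.4, 0.8, 10.4]
gripper_width: -0.002
grasp_force: 5.5
```

Emit:
jog_arm:
  rows:
    - {"fingers":0,"x":0,"y":0,"z":1,"ax":0,"ay":0,"az":0}
    - {"fingers":0,"x":0,"y":0,"z":1,"ax":0,"ay":0,"az":0}
    - {"fingers":0,"x":0,"y":0,"z":0,"ax":0,"ay":0,"az":0}
    - {"fingers":0,"x":0,"y":0,"z":-8,"ax":0,"ay":0,"az":0}
    - {"fingers":0,"x":0,"y":0,"z":-35,"ax":0,"ay":0,"az":0}
    - {"fingers":0,"x":0,"y":0,"z":-45,"ax":0,"ay":0,"az":0}
    - {"fingers":0,"x":0,"y":0,"z":-45,"ax":0,"ay":0,"az":0}
    - {"fingers":0,"x":0,"y":0,"z":-35,"ax":0,"ay":0,"az":0}

```text
t: 9.9
eef_pos: [0.49, -0.2088, 0.3068]
tool_rot: [0.0, 0.991, -0.137, 0.001]
contact_force: [-0.4, 0.3, 0.0]
gripper_width: 0.008
grasp_force: 0.0
```

```bash
python3 - <<'E'
from h import *
p=TH+ax(TY)[0]*.010; p[2]=.32
go(p,TY)
E
```

```text
t 9.90 pos [ 0.49   -0.2088  0.3068] tilt [ 0.002 -0.001 -1.   ] yaw -15.8 shift [  13.2 -370.   -13.2] dyaw(tool az) -6.5 F [-0.4  0.3  0. ]
```

Emit:
jog_arm:
  rows:
    - {"fingers":0,"x":1.6,"y":-40,"z":-5,"ax":0,"ay":0,"az":0}
    - {"fingers":0,"x":1.6,"y":-47,"z":-5,"ax":0,"ay":0,"az":0}
    - {"fingers":0,"x":1.6,"y":-47,"z":-2,"ax":0,"ay":0,"az":0}
    - {"fingers":0,"x":1.6,"y":-47,"z":0,"ax":0,"ay":0,"az":0}
    - {"fingers":0,"x":1.6,"y":-47,"z":0,"ax":0,"ay":0,"az":0}
    - {"fingers":0,"x":1.6,"y":-47,"z":0,"ax":0,"ay":0,"az":0}
    - {"fingers":0,"x":1.6,"y":-47,"z":0,"ax":0,"ay":0,"az":0}
    - {"fingers":0,"x":1.6,"y":-47,"z":0,"ax":0,"ay":0,"az":-6.5}

```text
t: 10.7
eef_pos: [0.6028, 0.1447, 0.3159]
tool_rot: [0.0, 0.997, -0.08, -0.0]
contact_force: [0.6, -0.3, 0.1]
gripper_width: 0.004
grasp_force: 0.0
```

```bash
python3 - <<'E'
from h import *
p=TH+ax(TY)[0]*.010; p[2]=.245
go(p,TY); o=bot.get_obs(); x,y=ax(TY); print("local",(o["eef_pos"]-TH)@x,(o["eef_pos"]-TH)@y)
c=cam("scene"); w=cam("wrist")
b=cv2.resize(c["im"][120:260,150:290],(400,400),interpolation=cv2.INTER_CUBIC)
cv2.imwrite("pics/m3.png",np.vstack([np.hstack([b,cv2.resize(c["im"][190:350,310:470],(400,400))])]))
E
```

```text
t 10.70 pos [0.6028 0.1447 0.3159] tilt [-0. -0. -1.] yaw -9.2 shift [ 0.9  0.9 70.9] dyaw(tool az) 0.1 F [ 0.6 -0.3  0.1]
local 0.009129052387739383 0.0009610252145879855
```

View pics/m3.png

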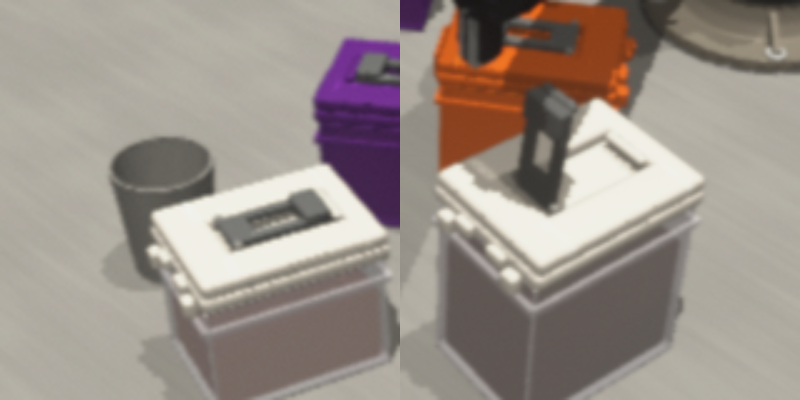

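Left: the low lever is folded flat at (280,215) and the lid is shut. Right: the tall lever is still upright at (545,140), and the fingers are above and behind it.

Emit:
jog_arm:
  rows:
    - {"fingers":0,"x":0,"y":0,"z":20,"ax":0,"ay":0,"az":0}
    - {"fingers":0,"x":0,"y":0,"z":34,"ax":0,"ay":0,"az":0}
    - {"fingers":0,"x":0,"y":0,"z":20,"ax":0,"ay":0,"az":0}
    - {"fingers":0,"x":-9,"y":0,"z":0,"ax":0,"ay":0,"az":0}
    - {"fingers":0,"x":-12,"y":0,"z":-2,"ax":0,"ay":0,"az":0}
    - {"fingers":0,"x":-12,"y":0,"z":-2,"ax":0,"ay":0,"az":0}
    - {"fingers":0,"x":-16,"y":0,"z":0,"ax":0,"ay":0,"az":0}
    - {"fingers":0,"x":-14,"y":0,"z":3,"ax":0,"ay":0,"az":0}

```text
t: 11.6
eef_pos: [0.54, 0.1538, 0.2457]
tool_rot: [-0.001, 0.997, -0.081, 0.002]
contact_force: [0.5, 0.6, 0.3]
gripper_width: 0.007
grasp_force: 0.2
```

```bash
python3 - <<'E'
from h import *
p=TH-ax(TY)[0]*.054; p[2]=.243
go(p,TY); o=bot.get_obs(); x,y=ax(TY); print("local",(o["eef_pos"]-TH)@x,(o["eef_pos"]-TH)@y)
E
```

```text
t 11.60 pos [0.54   0.1538 0.2457] tilt [ 0.004  0.001 -1.   ] yaw -9.3 shift [ 0.3 -0.2  2.7] dyaw(tool az) 0.0 F [0.5 0.6 0.3]
local -0.054270920124611814 -0.0001571984457324297
```

Emit:
jog_arm:
  rows:
    - {"fingers":0,"x":-13,"y":0,"z":5,"ax":0,"ay":0,"az":0}
    - {"fingers":0,"x":-12,"y":0,"z":8,"ax":0,"ay":0,"az":0}
    - {"fingers":0,"x":-11,"y":0,"z":10,"ax":0,"ay":0,"az":0}
    - {"fingers":0,"x":-8,"y":0,"z":10,"ax":0,"ay":0,"az":0}
    - {"fingers":0,"x":-6,"y":0,"z":8,"ax":0,"ay":0,"az":0}
    - {"fingers":0,"x":-4,"y":0,"z":5,"ax":0,"ay":0,"az":0}
    - {"fingers":0,"x":0,"y":0,"z":2,"ax":0,"ay":0,"az":0}
    - {"fingers":0,"x":0,"y":0,"z":0,"ax":0,"ay":0,"az":0}

```text
t: 12.4
eef_pos: [0.4879, 0.162, 0.1964]
tool_rot: [-0.0, 0.997, -0.081, 0.001]
contact_force: [-1.7, -0.6, 5.1]
gripper_width: -0.002
grasp_force: 3.0
```

Emit:
jog_arm:
  rows:
    - {"fingers":0,"x":0,"y":0,"z":2,"ax":0,"ay":0,"az":0}
    - {"fingers":0,"x":0,"y":0,"z":2,"ax":0,"ay":0,"az":0}
    - {"fingers":0,"x":0,"y":0,"z":2,"ax":0,"ay":0,"az":0}
    - {"fingers":0,"x":0,"y":0,"z":2,"ax":0,"ay":0,"az":0}
    - {"fingers":0,"x":0,"y":0,"z":2,"ax":0,"ay":0,"az":0}
    - {"fingers":0,"x":0,"y":0,"z":0,"ax":0,"ay":0,"az":0}
    - {"fingers":0,"x":0,"y":0,"z":0,"ax":0,"ay":0,"az":0}
    - {"fingers":0,"x":0,"y":0,"z":0,"ax":0,"ay":0,"az":0}

```text
t: 13.2
eef_pos: [0.4873, 0.1623, 0.188]
tool_rot: [-0.0, 0.997, -0.081, 0.001]
contact_force: [-10.2, -3.8, 24.9]
gripper_width: -0.001
grasp_force: 12.8
```

Emit:
jog_arm:
  rows:
    - {"fingers":0,"x":0,"y":0,"z":-5,"ax":0,"ay":0,"az":0}
    - {"fingers":0,"x":0,"y":0,"z":-10,"ax":0,"ay":0,"az":0}
    - {"fingers":0,"x":0,"y":0,"z":-35,"ax":0,"ay":0,"az":0}
    - {"fingers":0,"x":0,"y":0,"z":-40,"ax":0,"ay":0,"az":0}
    - {"fingers":0,"x":0,"y":40,"z":-30,"ax":0,"ay":0,"az":0}
    - {"fingers":0,"x":0,"y":45,"z":0,"ax":0,"ay":0,"az":0}
    - {"fingers":0,"x":0,"y":45,"z":0,"ax":0,"ay":0,"az":0}
    - {"fingers":0,"x":0,"y":30,"z":0,"ax":0,"ay":0,"az":0}

```text
t: 14.0
eef_pos: [0.4605, 0.0007, 0.3057]
tool_rot: [0.0, 0.997, -0.083, 0.0]
contact_force: [0.1, 0.8, -0.1]
gripper_width: 0.006
grasp_force: 0.0
```

```bash
python3 - <<'E'
from h import *
o=bot.get_obs();print(o["t"],o["eef_pos"],o["contact_force"])
s=cam("scene"); t=cam("top")
a=cv2.resize(s["im"][130:330,150:450],(800,533),interpolation=cv2.INTER_CUBIC)
cv2.imwrite("pics/m4.png",a)
cv2.imwrite("pics/t4.png",t["im"][100:340,100:540])
E
```

```text
14.0 [0.46054732 0.00065545 0.30568975] [ 0.10339741  0.77024183 -0.1276284 ]
```

View pics/m4.png

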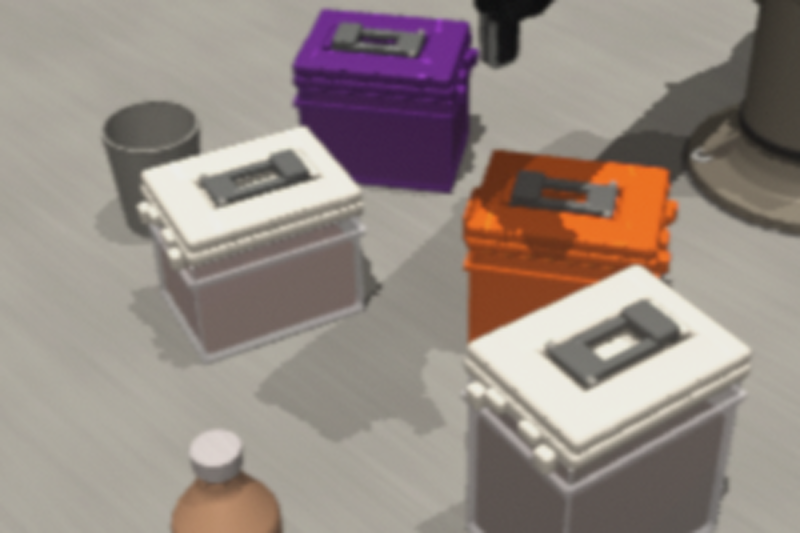

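View pics/t4.png

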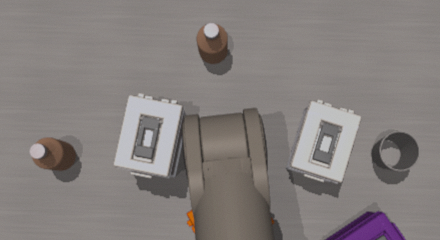

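Scene: both lids are shut and both levers flat, low at (255,175) and tall at (615,340). Top view: bottles and beaker are where they were, and the gripper is clear of everything.

```bash
python3 -c "
from station import bot
print(bot.hand_in())"
```

```text
the job is handed in; nothing more can be done
None
```

The job is handed in at about 14 s of robot time, with no verdict shown. The low canister's lid was pressed shut first and its lever then folded flat, and the tall canister's lever is folded flat too. Press heights and final pictures agree with all three being home, and the bottles and beaker look undisturbed.

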